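Find and lower the high tile of a printer bed

TASK

Get the sectional printer bed ready: first clear all finished prints off the tiles into the empty orange tray beside the bed. Then take the touch probe from its stand and, holding it upright, touch each tile in turn clockwise seen from above (near-left, far-left, far-right, near-right, as seen from the robot) to find the highest tile, and hang the probe back upright in its stand. Last, fit the square-bored key fully home on the highest tile's shaft, turn it clockwise all the way to its stop and leave the key there; do not shift the other tiles or the things lying around.

Things in the scene. Friction and masses are not known exactly. Their poses are not given: they have to be found in the camera images.
- bed: printer bed frame, a dark slab 250 (its x) x 290 (its y) x 20 mm fixed on the table; origin under its centre. Its four square tiles form one face in the middle (2 x 2, 100 mm pitch); the four square shafts stand along its left and right sides. It is turned at most 0.2 rad
- tray: open orange tray 220 (its x) x 210 (its y) x 45 mm high, walls and floor 5 mm, fixed, to one side of the bed; origin under its centre
- dock_mouth (a point): black stand 60 x 60 mm, its top 78 mm above the table, fixed on a wooden board 210 x 130 x 8 mm on the other side of the bed from the tray. This point: centre of the mouth of the stand's 28 mm square vertical well (70 mm deep), level with the stand's top
- probe: touch probe, starts upright in the stand: a square flange 46 x 46 x 6 mm, above it a grey handle 26 x 26 mm from 6 to 72 mm above the origin, below it a 12 mm round stem with a 16 mm ball, lowest point 62 mm below the origin. Origin: centre of the flange's underside, which rests on the stand's top around the mouth; z up along the handle, x and y square to the handle's faces. 150 g
- key: adjusting key, starts upright on the stand's wooden board, 95 to 115 mm nearer the robot than the stand's mouth: below, a 32 mm square hub, 32 mm tall, with a 19 mm square bore open downwards, 26 mm deep; above it a flat black bar 84 (its x) x 16 (its y) mm from 32 to 72 mm above the origin. Origin: centre of the hub's underside; the bore's sides lie along the key's x and y. When it is fully home the bore's ceiling rests on the shaft's top. 150 g
- tile0: the near-left tile of the bed as seen by the robot (left is +y): an aluminium square 96 x 96 mm; origin: centre of its top face, z up. It stands 2 to 11 mm above its lowest position
- shaft0_top (a point): centre of the top of the near-left tile's adjusting shaft, a steel square 16 x 16 mm, the top 34 mm above its round boss (36 mm across) and 64 mm above the table; x and y along its sides, turning with it
- shaft0 (a joint): turn of the near-left shaft in rad: 0 at its lower stop, growing anticlockwise from above, starts 0.3 to 1.3; turning clockwise lowers its own tile by 8 mm per rad. Its x axis is the bed's x turned by this value. It turns stiffly (0.3 N m) and stays where it is left. The key has some 0.15 rad of play on it
- tile1: the far-left tile of the bed as seen by the robot (left is +y): an aluminium square 96 x 96 mm; origin: centre of its top face, z up. It stands 2 to 11 mm above its lowest position
- shaft1_top (a point): centre of the top of the far-left tile's adjusting shaft, a steel square 16 x 16 mm, the top 34 mm above its round boss (36 mm across) and 64 mm above the table; x and y along its sides, turning with it
- shaft1 (a joint): turn of the far-left shaft in rad: 0 at its lower stop, growing anticlockwise from above, starts 0.3 to 1.3; turning clockwise lowers its own tile by 8 mm per rad. Its x axis is the bed's x turned by this value. It turns stiffly (0.3 N m) and stays where it is left. The key has some 0.15 rad of play on it
- tile2: the far-right tile of the bed as seen by the robot (left is +y): an aluminium square 96 x 96 mm; origin: centre of its top face, z up. It stands 2 to 11 mm above its lowest position
- shaft2_top (a point): centre of the top of the far-right tile's adjusting shaft, a steel square 16 x 16 mm, the top 34 mm above its round boss (36 mm across) and 64 mm above the table; x and y along its sides, turning with it
- shaft2 (a joint): turn of the far-right shaft in rad: 0 at its lower stop, growing anticlockwise from above, starts 0.3 to 1.3; turning clockwise lowers its own tile by 8 mm per rad. Its x axis is the bed's x turned by this value. It turns stiffly (0.3 N m) and stays where it is left. The key has some 0.15 rad of play on it
- tile3: the near-right tile of the bed as seen by the robot (left is +y): an aluminium square 96 x 96 mm; origin: centre of its top face, z up. It stands 2 to 11 mm above its lowest position
- shaft3_top (a point): centre of the top of the near-right tile's adjusting shaft, a steel square 16 x 16 mm, the top 34 mm above its round boss (36 mm across) and 64 mm above the table; x and y along its sides, turning with it
- shaft3 (a joint): turn of the near-right shaft in rad: 0 at its lower stop, growing anticlockwise from above, starts 0.3 to 1.3; turning clockwise lowers its own tile by 8 mm per rad. Its x axis is the bed's x turned by this value. It turns stiffly (0.3 N m) and stays where it is left. The key has some 0.15 rad of play on it
- print0: white finished print, may be absent: a block-shaped housing 60 (x) x 36 (y) x 38 mm with a round boss on top; origin: centre of its underside; starts on one of the tiles, z up; 40 to 80 g
- print1: white finished print, may be absent: a bracket, base 66 (x) x 36 (y) x 8 mm with a block 26 x 36 mm rising in its middle to 42 mm; origin: centre of its underside; starts on one of the tiles, z up; 40 to 80 g
- print2: white finished print, may be absent: a wheel lying flat, 54 mm across, 36 mm high; origin: centre of its underside; starts on one of the tiles, z up; 40 to 80 g
- print3: white finished print, may be absent: a beam 70 (x) x 30 (y) x 36 mm with four dark holes on top; origin: centre of its underside; starts on one of the tiles, z up; 40 to 80 g
- glue: bystander: a standing glue bottle, 40 mm across, 110 mm tall; not part of the job
- tape: bystander: a roll of tape lying flat, 90 mm across, 24 mm high; not part of the job
- spool: bystander: a short black spool, 100 mm across, 50 mm high; not part of the job

How it is judged:
By the outcome, as a careful person would: the job done as asked, in the order asked, and still so for the second after the job is handed in, with the robot touching nothing.
Of print0, print1, print2, print3 only 2 to 4 are there at a start; the rules pass over those that are not, and their reading is None.
At some moment in a run one of print0, print1, print2, print3 may be knocked a few centimetres aside while the robot is not near it.
It also fails if it takes over 210 s, if anything falls off the work surface, if the arm or the gripper's body presses on something with over 40 N, if the wrist force passes 120 N, or if a joint passes its speed limit or range.

ROBOT

A 7-joint arm with a two-finger parallel gripper is mounted at the origin on the work surface. World frame = base frame: x ahead of the robot, y to its left, z up, the work surface at z = 0. Lengths are in m, angles in rad, forces in N, time in s.
With the tool pointing down it reaches from about 0.425 to 0.95 m from the base axis. Payload 4.7 kg.
Tool frame: the origin (TCP) lies between the finger pads; the fingertips stand 25 mm ahead of it and the grasp point (between the pads) lies 6 mm ahead of it; z points along the fingers, y is the line along which they close (so a half turn about z gives the same grasp; the last joint's range is limited). The gripper opens to 85 mm and grips with 20 to 120 N. Pads are 22 mm wide; open, the fingers measure 114 mm over their backs; the gripper's body (76 mm by 85 mm) begins 54 mm behind the grasp point. The pads swing forward as they close: fully open they stand 13 mm farther back than shut.
Start: joints at [-1.247, 0.469, -0.049, 1.532, 0.024, 1.141, -0.082], TCP at [0.233, 0.633, 0.256] pointing down, gripper open.
Joint ranges: [-2.59, 2.59], [-0.33, 1.99], [-1.39, 1.29], [0.1, 2.45], [-1.04, 4.18], [0.21, 1.99], [-2.66, 2.66]. Speed limits (rad/s): [2.57, 2.57, 3.14, 3.14, 3.14, 3.14, 3.14].

INTERFACE

Orientations are given as a 3x3 rotation matrix whose columns are the frame's x, y, z axes.
In Python, from rig import * gives the robot as it stands. Calls block until the motion is done:
- movep(position, orientation): joint-space move of the TCP to a pose.
- move_l(position, attitude=None, feed=0.15, until_force=None): straight line of the TCP; attitude=None keeps the orientation; feed is the mean speed in m/s. With until_force (N) it stops when the force on the tool has changed by that much, and returns True; else False.
- move_joints(angles): joint-space move.
- command_gripper(opening, newtons=None): finger opening in m; newtons is the grip in N (None keeps the last); returns when the fingers have stopped.
- sleep(seconds).
- inverse_kinematics(position, orientation): joint angles nearest the present ones, or None.
- sense(): the state.
- camera(name): name is "side" or "top" or "wrist"; returns (picture, depth): 480x640x3 uint8, red, green, blue; 480x640 float32, m along the optical axis (not along the pixel's ray), 0 where there is no reading.
- camera_params(name): a dict with "K" (3x3 intrinsics, pixels), "position" and "rotation" of the camera in the world; the wrist camera has in their place "tool_from_camera" (4x4, takes a point from camera to tool coordinates, whose origin is the TCP and whose axes are the flange's). Camera axes: x right, y down, z forward; pixel columns grow to the right and rows downward; lengths in m; the calibration is good to about 2 mm. The wrist camera is an equidistant fisheye: a pixel r from the principal point sees the ray r / f radians off the axis. A picture is of the moment at which its call begins: read the wrist's pose just before it. camera_params takes no time and is no camera call.
A pose or a line that the arm cannot do raises Unreachable and nothing moves.
- finish_job(): hands the job in; it is judged then, once.
The state is a dict: "time_s": time; "joint_pos": joint angles; "qd": joint speeds; "joint_efforts": joint torques, N m; "position": TCP position; "tcp_rot": TCP orientation; "wrist_force": force on the tool from outside, world axes, zero at the start; "ft_torque": the same for the moment, N m; "finger_gap": finger opening in m; "gripper_force": force on a finger pad.
Only numpy, scipy, OpenCV 4.12 (cv2) and the standard library are available. Lean on these libraries where they do the work, as an engineer would, in place of code of your own. Each camera call takes 0.05 s, during which the arm holds its last target. There are 200 camera calls.

## Working session

There is one attempt and no reset: what is moved stays moved. The work goes in short steps, each a Python script; the robot and the scene stay as the last script left them, time stands still between calls to the robot, and variables do not carry over. Pictures are saved under pics/ and viewed, at most 14 in all, crops included, and the job is handed in when it is done.

```bash
ls; mkdir -p pics; cat > h.py <<'E'
from rig import *
import numpy as np, cv2
def snap(name,fn=None):
    s=sense(); im,d=camera(name)
    np.savez('pics/%s.npz'%(fn or name),im=im,d=d,pos=s['position'],rot=s['tcp_rot'])
    if fn: cv2.imwrite('pics/%s.png'%fn,im[:,:,::-1])
    return im,d
def cloud(name,d):
    p=camera_params(name);K=np.array(p['K']);v,u=np.mgrid[:480,:640]
    c=np.stack([(u-K[0,2])/K[0,0]*d,(v-K[1,2])/K[1,1]*d,d],-1)
    return c@np.array(p['rotation']).T+np.array(p['position'])
E
python3 - <<'E'
from h import *
for n in('top','side'):
    im,d=snap(n,n+'1'); p=camera_params(n); print(n,p)
print(sense())
E
```

```text
pics
top {'K': array([[472.46644379,   0.        , 315.38693648],
       [  0.        , 472.46644379, 238.40026169],
       [  0.        ,   0.        ,   1.        ]]), 'position': array([ 0.45724831, -0.04663148,  1.01329479]), 'rotation': array([[ 0.01585682, -0.9977638 ,  0.06493038],
       [-0.9994253 , -0.01387041,  0.03093028],
       [-0.0299605 , -0.06538352, -0.99741033]])}
side {'K': array([[440.59940572,   0.        , 321.76930825],
       [  0.        , 440.59940572, 243.51920026],
       [  0.        ,   0.        ,   1.        ]]), 'position': array([ 0.36239066, -0.96251564,  0.64423099]), 'rotation': array([[ 0.98427083, -0.09989095,  0.14571453],
       [-0.17629972, -0.50227929,  0.84654234],
       [-0.01137253, -0.85891636, -0.5119896 ]])}
{'time_s': 0.1, 'joint_pos': array([-1.24689545,  0.46938381, -0.04860868,  1.5335585 ,  0.02410759,
        1.14099545, -0.08229048]), 'qd': array([-0.00123682, -0.00165453,  0.00094457, -0.0031545 ,  0.0012483 ,
       -0.00067291, -0.00153985]), 'joint_efforts': array([ 7.82676743e-04, -5.11514068e+01, -4.67661861e-02, -2.38391250e+01,
        1.08425174e-02,  4.33747555e-03, -1.40142319e-05]), 'position': array([0.23304723, 0.63299034, 0.2553576 ]), 'tcp_rot': array([[-9.38427153e-01,  3.45476738e-01, -5.50131720e-04],
       [ 3.45477171e-01,  9.38425667e-01, -1.67098001e-03],
       [-6.10269958e-05, -1.75815096e-03, -9.99998453e-01]]), 'wrist_force': array([-0.77421386,  0.70677573, -0.48849498]), 'ft_torque': array([-0.01772244, -0.03160279, -0.02217076]), 'gripper_force': 0.0, 'finger_gap': 0.0853759543482039}
```

View pics/top1.png

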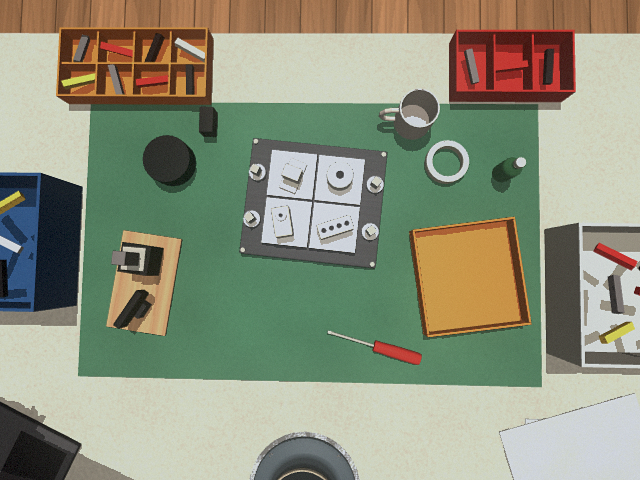

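View pics/side1.png

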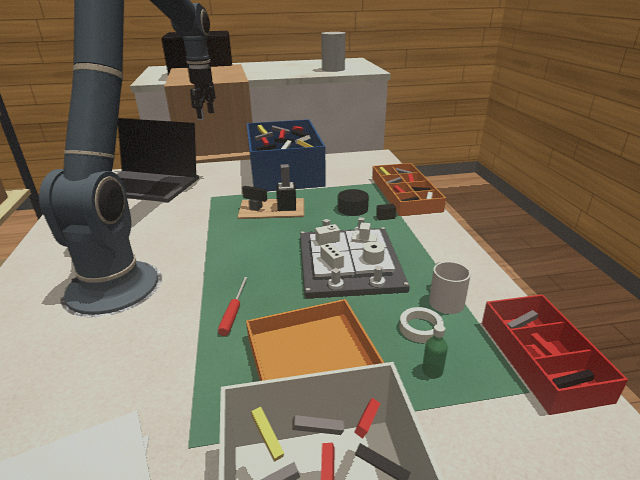

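Top view: print0 (281,220) near-left, bracket (292,175) far-left, wheel (340,176) far-right, beam (336,228) near-right. The stand with the probe is at about (130,258), the key at (133,308), the tray at (470,277), and the shafts at (257,171), (251,218), (375,184), (370,231). Next I turn these into poses with the depth.

```bash
python3 - <<'E'
from h import *
z=np.load('pics/top1.npz');im,d=z['im'],z['d'];P=cloud('top',d);np.save('pics/P.npy',P)
Z=P[...,2]
def rep(name,m,vb=True):
    m=m.astype(np.uint8);n,l,st,c=cv2.connectedComponentsWithStats(m)
    for i in range(1,n):
        if st[i,4]<15: continue
        q=P[l==i]; r=cv2.minAreaRect((q[:,:2]*1000).astype(np.float32))
        print(name,'px',c[i].round(),'n',st[i,4],'ctr',np.round(r[0],1),'size',np.round(r[1],1),'ang',round(r[2],1),'z %.1f %.1f %.1f'%tuple(np.percentile(q[:,2]*1000,[5,50,95])))
B=np.zeros(Z.shape,bool);B[130:275,235:392]=1
rep('high',B&(Z>.062))
rep('bedslab',B&(Z>.012))
rep('tiles',B&(Z>.025)&(Z<.05)&(im.min(2)>140))
T=np.zeros(Z.shape,bool);T[210:345,402:540]=1
rep('tray',T&(Z>.03))
S=np.zeros(Z.shape,bool);S[225:340,100:190]=1
rep('board',S&(Z>.005)); rep('stand',S&(Z>.07)&(Z<.081));rep('key/probe',S&(Z>.068)&(Z<.09));rep('probe',S&(Z>.12));rep('key',S&(Z>.03)&(np.arange(480)[:,None]>280))
cv2.imwrite('pics/bedcrop.png',cv2.resize(im[130:275,235:392,::-1],None,fx=4.1,fy=4.1,interpolation=cv2.INTER_CUBIC))
cv2.imwrite('pics/dockcrop.png',cv2.resize(im[225:340,100:190,::-1],None,fx=5,fy=5,interpolation=cv2.INTER_CUBIC))
p=camera_params('wrist');print(p)
E
```

```text
high px [340. 175.] n 576 ctr [565.1 -65.6] size [215.3  52. ] ang 0.6 z 72.4 76.1 79.0
high px [255. 168.] n 47 ctr [565.4  30.9] size [265.7  17. ] ang 39.3 z 62.5 64.3 66.8
high px [292. 173.] n 272 ctr [567.4 -11.3] size [227.8  40.6] ang 27.9 z 68.5 82.8 86.0
high px [376. 181.] n 56 ctr [ 637.2 -139. ] size [15.9 15.5] ang 46.8 z 62.1 63.5 66.0
high px [282. 221.] n 550 ctr [510.4  22.6] size [166.1  53.7] ang 34.6 z 72.1 75.8 80.0
high px [249. 217.] n 52 ctr [507.8  41.9] size [203.   18.3] ang 55.1 z 62.5 63.7 67.5
high px [335. 227.] n 533 ctr [512.7 -65.7] size [94.  70.1] ang 17.7 z 70.0 73.2 76.0
high px [371. 230.] n 51 ctr [ 537.9 -129.2] size [15.6 15.7] ang 34.5 z 62.3 63.4 66.4
bedslab px [314. 203.] n 15923 ctr [593.2  -8.9] size [290.5 263.4] ang 84.5 z 17.5 36.5 76.4
tiles px [291. 174.] n 1558 ctr [654.4  35.4] size [95.5 96.4] ang 84.7 z 39.0 41.9 47.9
tiles px [339. 181.] n 1458 ctr [644.8 -64.2] size [95.6 96.1] ang 84.5 z 37.4 40.2 43.0
tiles px [258. 173.] n 103 ctr [660.9 109.1] size [30.8 34.5] ang 45.3 z 27.2 29.8 32.3
tiles px [374. 185.] n 127 ctr [ 63
[... 954 characters left out ...]
be px [121. 258.] n 280 ctr [459.1 156.7] size [405.8  25.7] ang 85.9 z 124.1 148.0 151.3
key px [132. 309.] n 655 ctr [425.5 174.1] size [ 64.4 441.3] ang 16.5 z 37.7 75.6 80.9
{'K': array([[371.64829954,   0.        , 323.10304426],
       [  0.        , 371.64829954, 236.54606826],
       [  0.        ,   0.        ,   1.        ]]), 'tool_from_camera': array([[-7.29960702e-04, -9.54358420e-01, -2.98662810e-01,
         7.67187865e-02],
       [ 9.99998521e-01, -2.31482681e-04, -1.70440429e-03,
         8.45490904e-04],
       [ 1.55747732e-03, -2.98663613e-01,  9.54357177e-01,
        -1.17552542e-01],
       [ 0.00000000e+00,  0.00000000e+00,  0.00000000e+00,
         1.00000000e+00]])}
```

View pics/bedcrop.png

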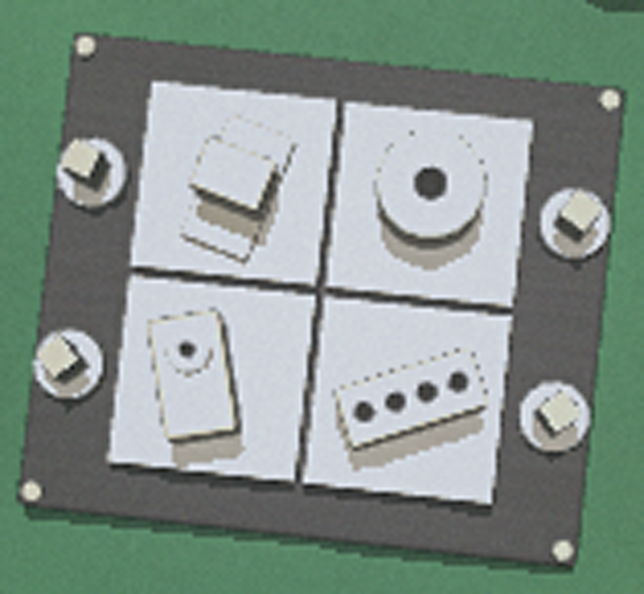

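View pics/dockcrop.png

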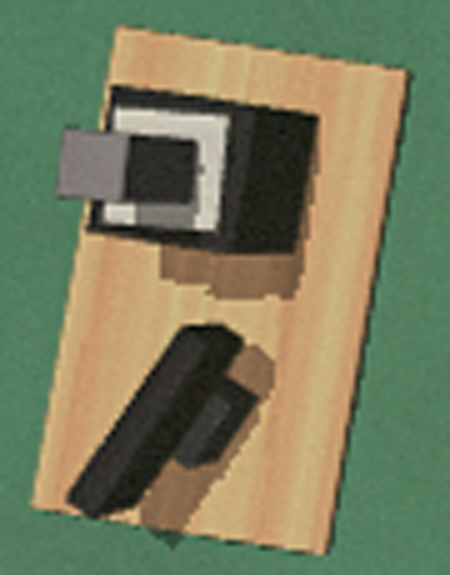

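The depth agrees with the known sizes: slab 290 long, tiles 96, stand 62x60, key bar top at 80 mm. I filter the no-reading pixels, get the print poses and start picking.

```bash
cat >> h.py <<'E'
TILE=np.array([[554.8,45.1],[654.4,35.4],[644.8,-64.2],[545.1,-54.7]])/1000
def rect(P,m,d):
    m=(m&(d>0)).astype(np.uint8);n,l,st,c=cv2.connectedComponentsWithStats(m);out=[]
    for i in range(1,n):
        if st[i,4]<25: continue
        q=P[l==i]; r=cv2.minAreaRect((q[:,:2]*1000).astype(np.float32))
        (w,h),a=r[1],r[2]
        if w<h: w,h,a=h,w,a+90   # a = direction of long side
        out.append((np.array(r[0])/1000,w,h,(a+90)%180-90,np.percentile(q[:,2],90),st[i,4]))
    return out
def down(a):
    c,s=np.cos(a),np.sin(a); return np.array([[-s,c,0],[c,s,0],[0,0,-1.]])
def near(a,xy):
    f=np.arctan2(xy[1],xy[0]); return a-np.pi*np.round((a-f)/np.pi)
def prints(show=True,zmin=.055):
    im,d=snap('top');P=cloud('top',d);Z=P[...,2];X,Y=P[...,0],P[...,1]
    out=rect(P,(Z>zmin)&(Z<.2)&(X>.44)&(X<.76)&(Y>-.19)&(Y<.17),d)
    out=[o for o in out if o[1]>23]
    if show:
        for o in out: print('obj',o[0].round(4),'L %.1f W %.1f ang %.1f top %.4f n %d'%o[1:])
    return out,P,d,im
E
python3 - <<'E'
from h import *
out,P,d,im=prints()
Z=P[...,2];X,Y=P[...,0],P[...,1]
def R(n,m): 
    for o in rect(P,m,d): print(n,o[0].round(4),'L %.1f W %.1f ang %.1f top %.4f n %d'%o[1:])
R('shaft',(Z>.058)&(Z<.072)&(abs(X-.6)<.16)&((Y>.085)|(Y<-.11))&(Y<.15)&(Y>-.17))
R('tray',(Z>.02)&(Z<.06)&(X>.3)&(X<.58)&(Y<-.17)&(Y>-.49))
R('key',(Z>.066)&(Z<.09)&(X<.43)&(X>.3)&(Y>.28)&(Y<.42))
R('hub',(Z>.02)&(Z<.09)&(X<.43)&(X>.3)&(Y>.28)&(Y<.42))
R('stand',(Z>.066)&(Z<.081)&(X<.53)&(X>.43)&(Y>.28)&(Y<.42))
R('probe',(Z>.135)&(Z<.17)&(X<.53)&(X>.4)&(Y>.28)&(Y<.42))
R('objs',(Z>.015)&(Z<.2)&(X>.44)&(X<.85)&(Y<-.17)&(Y>-.49))
E
```

```text
obj [ 0.6468 -0.0648] L 52.4 W 52.0 ang 0.5 top 0.0783 n 589
obj [0.6495 0.0324] L 36.0 W 26.6 ang 68.0 top 0.0853 n 284
obj [0.5522 0.0509] L 60.4 W 36.1 ang 10.4 top 0.0786 n 560
obj [ 0.5427 -0.056 ] L 69.8 W 30.1 ang -71.7 top 0.0753 n 539
shaft [0.6606 0.1097] L 15.8 W 15.2 ang -28.1 top 0.0663 n 65
shaft [ 0.6368 -0.1386] L 16.3 W 15.7 ang -38.8 top 0.0653 n 65
shaft [0.5612 0.119 ] L 15.9 W 15.1 ang -52.1 top 0.0652 n 63
shaft [ 0.5378 -0.1291] L 16.1 W 15.7 ang -55.7 top 0.0653 n 67
tray [ 0.4478 -0.3333] L 220.2 W 211.2 ang 8.1 top 0.0459 n 1925
key [0.3722 0.3537] L 84.5 W 16.7 ang -32.3 top 0.0810 n 400
hub [0.37   0.3502] L 84.5 W 24.9 ang -31.9 top 0.0802 n 681
stand [0.4728 0.3453] L 63.2 W 60.0 ang 82.2 top 0.0795 n 390
probe [0.4726 0.345 ] L 27.4 W 25.8 ang 86.4 top 0.1510 n 232
objs [ 0.837  -0.3944] L 190.1 W 26.2 ang 89.9 top 0.0602 n 1062
objs [ 0.7798 -0.2195] L 79.9 W 79.6 ang -46.8 top 0.0900 n 1233
objs [ 0.6892 -0.2913] L 90.0 W 88.7 ang -70.8 top 0.0261 n 774
objs [ 0.6665 -0.4052] L 38.6 W 31.9 ang 21.6 top 0.1089 n 534
objs [ 0.4915 -0.3269] L 210.9 W 132.3 ang -82.2 top 0.0460 n 1048
```

All sizes match. I pick and place the first print, then look again.

```bash
cat >> h.py <<'E'
TRAY=np.array([.4478,-.3333]);TA=np.radians(8.1)
TC=np.array([[np.cos(TA),-np.sin(TA)],[np.sin(TA),np.cos(TA)]])
def pick_place(xy,ca,w,surf,slot,off=.030):
    """ca: closing direction, w: width there, surf: height it stands on"""
    a=near(ca,xy);R=down(a);p=np.r_[xy,0.]
    command_gripper(min(w+.026,.085),40)
    movep(p+[0,0,.19],R)
    hit=move_l(p+[0,0,surf+off],feed=.12,until_force=15)
    command_gripper(.0,40)
    s=sense();print('t %.1f hit %s gap %.4f f %.1f z %.4f'%(s['time_s'],hit,s['finger_gap'],s['gripper_force'],s['position'][2]))
    h=s['position'][2]-surf
    move_l(p+[0,0,.19],feed=.2)
    q=TRAY+TC@np.array(slot); R2=down(near(TA,q))
    movep(np.r_[q,.17],R2)
    print('carry gap %.4f'%sense()['finger_gap'])
    move_l(np.r_[q,.005+h+.003],feed=.15,until_force=15)
    command_gripper(w+.014); move_l(np.r_[q,.19],feed=.25)
E
python3 - <<'E'
from h import *
pick_place(np.array([.5522,.0509]),np.radians(100.4),.036,.0375,(-.05,.047))
prints(); print(sense()['time_s'])
E
```

```text
t 4.4 hit False gap 0.0354 f 40.3 z 0.0683
carry gap 0.0358
obj [ 0.6467 -0.0648] L 52.0 W 51.9 ang -89.4 top 0.0786 n 593
obj [0.6497 0.0325] L 36.5 W 26.2 ang 69.4 top 0.0857 n 283
obj [ 0.5428 -0.056 ] L 69.9 W 30.2 ang -71.8 top 0.0754 n 540
9.1583
```

```bash
python3 - <<'E'
from h import *
exp=[((.5428,-.056),.070,.030,.0374,(-.05,-.047)),((.6467,-.0648),.052,.052,.0402,(.05,-.047)),((.6497,.0325),.036,.026,.0419,(.05,.047))]
for i,(e,L,W,surf,slot) in enumerate(exp):
    out=prints(i>0)[0]
    o=[o for o in out if abs(o[1]-L*1e3)<5 and abs(o[2]-W*1e3)<5]
    assert len(o)==1; o=o[0]
    if np.hypot(*(o[0]-e))>.004: print('MOVED',i,o[0],o[4]);
    if i==0: ca,w=np.radians(o[3]+90),.030
    if i==1: ca,w=np.radians(-5.5),.054
    if i==2: ca,w=np.radians(o[3]),.036
    assert np.hypot(*(o[0]-e))<.01
    pick_place(o[0],ca,w,surf,slot)
out,P,d,im=prints()
snap('top','top2'); print(sense()['time_s'])
E
```

```text
t 12.1 hit False gap 0.0297 f 40.1 z 0.0682
carry gap 0.0298
obj [ 0.6466 -0.0649] L 52.5 W 52.2 ang 0.5 top 0.0783 n 586
obj [0.6498 0.0322] L 36.3 W 26.0 ang 68.5 top 0.0854 n 280
t 19.7 hit False gap 0.0531 f 41.9 z 0.0712
carry gap 0.0527
obj [0.6516 0.0316] L 36.8 W 30.1 ang 69.8 top 0.0852 n 283
t 27.2 hit False gap 0.0359 f 40.1 z 0.0729
carry gap 0.0358
31.425
```

View pics/top2.png

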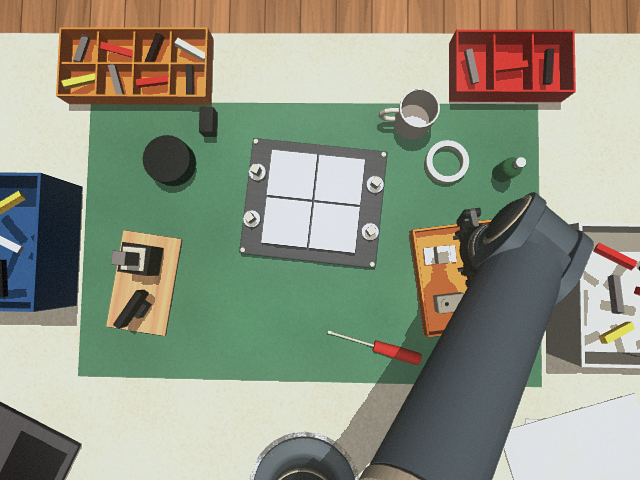

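The bed is clear and all four prints are in the tray. Next I take the probe and touch the tiles in order.

```bash
python3 - <<'E'
from h import *
xy=np.array([.4727,.3452]);a=near(np.radians(86.4),xy);R=down(a)
command_gripper(.06,60)
movep(np.r_[xy,.24],R)
hit=move_l(np.r_[xy,.118],feed=.12,until_force=8)
command_gripper(0,60); s=sense(); g=s['position']; print('grasp',hit,s['time_s'],s['finger_gap'],g)
move_l(np.r_[xy,.21],feed=.12); print('lift gap',sense()['finger_gap'],sense()['wrist_force'])
Rf=R
zs=[.0375,.0419,.0402,.0374]
off=g[2]-.078+.062
np.save('pics/grasp.npy',np.r_[g,a])
for i in range(4):
    t=TILE[i]; Rt=down(near(a-np.radians(0),t)) if i==0 else Rt
    if i==0:
        movep(np.r_[t,.19],Rt)
    else: move_l(np.r_[t,sense()['position'][2]],feed=.15)
    move_l(np.r_[t,zs[i]+off+.008],feed=.12)
    sleep(.2)
    hit=move_l(np.r_[t,zs[i]+off-.006],feed=.012,until_force=3)
    s=sense();print(i,hit,'ball z %.5f'%(s['position'][2]-off),'F',s['wrist_force'].round(2),'gap %.4f'%s['finger_gap'],'t',s['time_s'])
    move_l(np.r_[t,zs[i]+off+.03],feed=.12)
snap('side','side2')
E
```

```text
grasp False 35.5 0.025325003539886082 [0.47307787 0.34558176 0.11871586]
lift gap 0.02521880954069805 [ 0.24917238  0.11075779 -1.71013091]
0 True ball z 0.03762 F [-0.45 -0.25  4.45] gap 0.0250 t 39.025
1 True ball z 0.04156 F [0.95 0.4  4.43] gap 0.0253 t 41.475
2 True ball z 0.03999 F [ 1.16 -0.59  4.75] gap 0.0253 t 43.9833
3 True ball z 0.03733 F [ 0.77 -0.22  4.08] gap 0.0254 t 46.4917
```

```bash
python3 -c "
import cv2;i=cv2.imread('pics/side2.png')[130:330,200:440];cv2.imwrite('pics/s2c.png',cv2.resize(i,None,fx=3,fy=2.9,interpolation=cv2.INTER_CUBIC)[:600])"
```

```text
(no output)
```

View pics/s2c.png

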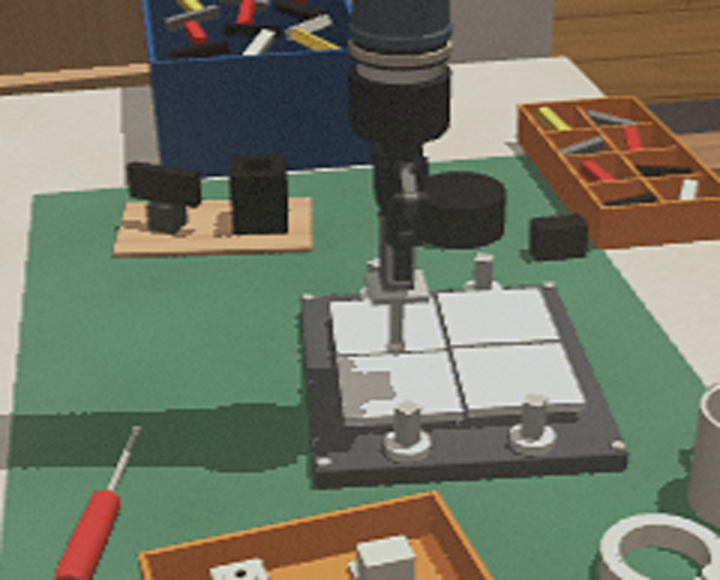

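The probe hangs upright in the fingers, and the stand and key are undisturbed. Tile1 (far-left) is highest: touched at 41.6 mm against 40.0, 37.6 and 37.3, which agrees with its shaft angle of about 1.2 rad. I hang the probe back.

```bash
python3 - <<'E'
from h import *
g=np.load('pics/grasp.npy');xy=g[:2]*.5+np.array([.4727,.3452])*.5;R=down(g[3])
p=sense()['position'];move_l(np.r_[p[:2],.21])
movep(np.r_[xy,.22],R)
move_l(np.r_[xy,.135],feed=.1,until_force=8)
hit=move_l(np.r_[xy,.114],feed=.03,until_force=4)
s=sense();print(hit,s['position'],s['wrist_force'],s['time_s'])
if s['position'][2]<.1205:
    command_gripper(.06); move_l(np.r_[xy,.24],feed=.2)
    k=np.array([.3722,.3537]);a=near(np.radians(57.9),k)
    movep(np.r_[k,.20],down(a))
    s=sense();snap('wrist','w1');
    p2=np.array([.45,.1,.25]); movep(p2,down(a)); im,d=snap('top','top3');P=cloud('top',d);Z=P[...,2];X,Y=P[...,0],P[...,1]
    def Rr(n,m):
        for o in rect(P,m,d): print(n,o[0].round(4),'L %.1f W %.1f ang %.1f top %.4f n %d'%o[1:])
    Rr('key',(Z>.066)&(Z<.09)&(X<.43)&(X>.3)&(Y>.28)&(Y<.42))
    Rr('flange',(Z>.08)&(Z<.09)&(X<.53)&(X>.4)&(Y>.28)&(Y<.42))
    Rr('probe',(Z>.135)&(Z<.17)&(X<.53)&(X>.4)&(Y>.28)&(Y<.42))
E
```

```text
True [0.47286251 0.34553478 0.1187155 ] [-0.83618314 -0.57572152  3.34588457] 50.4333
key [0.3566 0.3641] L 47.6 W 16.6 ang -28.9 top 0.0811 n 172
flange [0.4914 0.3586] L 20.9 W 8.2 ang -89.5 top 0.0847 n 45
flange [0.4545 0.3612] L 14.9 W 6.0 ang -89.1 top 0.0850 n 31
probe [0.4724 0.3448] L 27.8 W 25.9 ang 86.5 top 0.1509 n 232
```

View pics/w1.png

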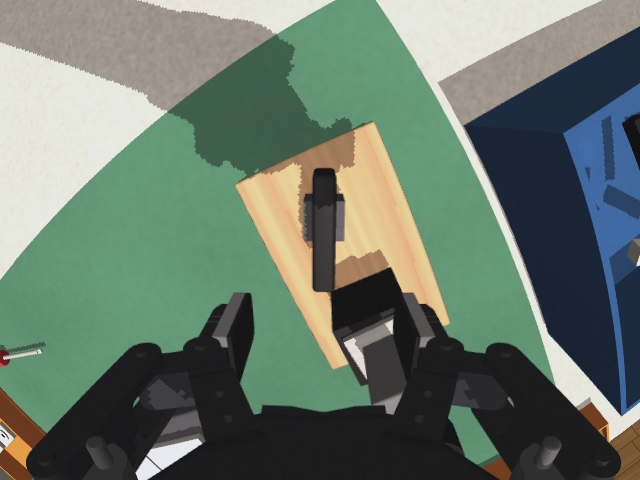

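The probe is back in its stand (same centre and top height as before). In the wrist view the key bar runs straight up and down from (324,170) to (324,290), so angle and lateral aim are right. I check its centre along the bar with the wrist depth, then take it.

```bash
cat >> h.py <<'E'
def wcloud(z):
    p=camera_params('wrist');K=np.array(p['K']);T=np.array(p['tool_from_camera']);d=z['d']
    v,u=np.mgrid[:480,:640];x=(u-K[0,2])/K[0,0];y=(v-K[1,2])/K[1,1];r=np.hypot(x,y)+1e-9
    t=np.tan(np.minimum(r,1.5))*d/r
    c=np.stack([x*t,y*t,d],-1)@T[:3,:3].T+T[:3,3]
    return c@z['rot'].T+z['pos']
E
python3 - <<'E'
from h import *
z=np.load('pics/w1.npz');P=wcloud(z);d=z['d'];Z=P[...,2];X,Y=P[...,0],P[...,1];print(z['pos'],Z[230,324],Z[340,290])
for o in rect(P,(Z>.07)&(Z<.09)&(X<.44)&(X>.3)&(Y>.28)&(Y<.42),d): print('key',o[0].round(4),'L %.1f W %.1f ang %.1f top %.4f n %d'%o[1:])
k=np.array([.3722,.3537]);a=near(np.radians(57.9),k);R=down(a)
command_gripper(.05,100)
movep(np.r_[k,.20],R)
hit=move_l(np.r_[k,.070],feed=.1,until_force=8)
command_gripper(0,100);s=sense();print(hit,s['position'],s['finger_gap'],s['time_s'])
move_l(np.r_[k,.19],feed=.12);s=sense();print(s['finger_gap'],s['wrist_force'])
snap('wrist','w2')
sh=np.array([.6606,.1097]);a2=np.radians(63)
movep(np.r_[sh,.175],down(a2)); sleep(.2); snap('wrist','w3'); print(sense()['position'],sense()['ft_torque'])
E
```

```text
[0.3725285  0.35356923 0.1994466 ] 0.07872335420773165 0.0012035315878045072
key [0.3705 0.3557] L 83.6 W 16.0 ang -32.5 top 0.0806 n 2790
key [0.4391 0.329 ] L 18.2 W 2.5 ang 86.1 top 0.0782 n 144
False [0.37245249 0.353999   0.07055771] 0.014691982895699056 56.5833
0.014452290683775139 [-0.14680299  0.23250319 -2.40479596]
[0.66023221 0.11108315 0.17518396] [-0.00741964  0.0039978  -0.05194096]
```

View pics/w3.png

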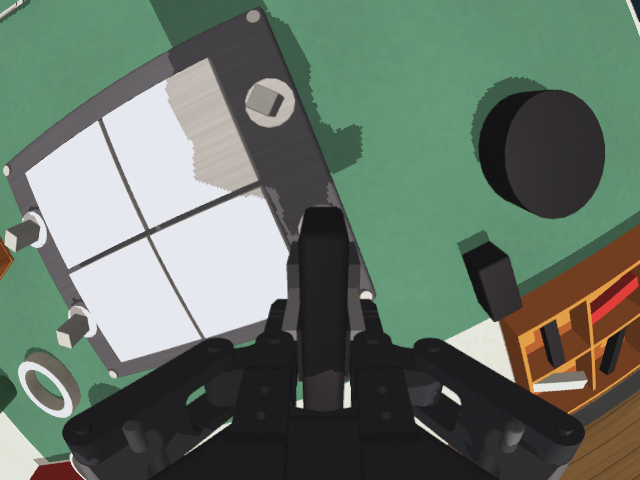

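In the wrist view the key is held squarely, with the shaft0 boss visible at (270,100). The TCP sits 1.4 mm off its command, so I will correct for that. I check the camera bias on shaft0, then try the fit by force.

```bash
python3 - <<'E'
from h import *
for n in('w3','w2'):
    z=np.load('pics/%s.npz'%n);P=wcloud(z);d=z['d'];Z=P[...,2];X,Y=P[...,0],P[...,1]
    if n=='w3':
        for o in rect(P,(Z>.056)&(Z<.072)&(abs(X-.561)<.03)&(abs(Y-.119)<.03),d): print('sh0',o[0].round(4),'L %.1f W %.1f ang %.1f top %.4f n %d'%o[1:])
    L=(P-z['pos'])@z['rot']
    m=(d>0)&(abs(L[...,1])<.012)&(L[...,2]>-.02)&(L[...,2]<.02)&(abs(L[...,0])<.06)
    m[:,:290]=0;m[:,360:]=0
    if m.sum(): q=L[m];print(n,m.sum(),np.percentile(q[:,0],[1,50,99]),np.percentile(q[:,2],[1,50,99]),np.percentile(q[:,1],[2,98]))
E
cat >> h.py <<'E'
def goto(xyz,R,n=3,feed=.05):
    "line move that removes the standing TCP error"
    t=np.array(xyz,float);c=t.copy()
    for _ in range(n):
        move_l(c,R,feed=feed);sleep(.15);e=t-sense()['position'];c=c+np.clip(e,-.003,.003)
        if np.linalg.norm(e)<.0004: break
    return c
E
python3 - <<'E'
from h import *
sh=np.array([.6606,.1097]);R=down(np.radians(63))
c=goto(np.r_[sh,.138],R); s=sense(); print(c,s['position'],s['wrist_force'],np.degrees(np.arctan2(s['tcp_rot'][1,1],s['tcp_rot'][0,1])))
hit=move_l(np.r_[c[:2],c[2]-.042],feed=.02,until_force=6);s=sense();print(hit,s['position'],s['wrist_force'],s['ft_torque'],s['time_s'])
E
```

```text
sh0 [0.5609 0.1205] L 16.4 W 16.0 ang 37.1 top 0.0649 n 685
w3 10535 [-0.0267508   0.01283896  0.04418675] [-0.01760344 -0.00900277  0.01751275] [-0.00978727  0.01055892]
w2 10538 [-0.02672432  0.01282255  0.04415588] [-0.01791954 -0.00907003  0.01728564] [-0.00975999  0.0105992 ]
[0.66061958 0.10973329 0.13803109] [0.66055781 0.10968512 0.13792914] [ 0.09205322 -0.03009197 -1.06021863] 62.99874206622395
True [0.66074981 0.1096861  0.10058747] [-0.83720003 -0.74800242  4.83013609] [0.03016357 0.16029462 0.02286776] 62.95
```

The TCP stands at 0.1006, exactly the height expected when fully home. I turn clockwise in steps and watch the torque.

```bash
python3 - <<'E'
from h import *
c=sense()['position'];c=np.array([.66062,.10973,c[2]])
tgt=63.
log=[]
while tgt>-22:
    tgt-=4; move_l(c,down(np.radians(tgt)),feed=.05); s=sense()
    act=np.degrees(np.arctan2(s['tcp_rot'][1,1],s['tcp_rot'][0,1]))
    log.append((tgt,round(act,1),round(s['ft_torque'][2],2),s['wrist_force'].round(1).tolist(),round(s['finger_gap'],4)))
    if abs(s['ft_torque'][2])>1.0 or np.linalg.norm(s['wrist_force'])>45: break
for l in log: print(*l)
print(s['position'],s['time_s'])
E
```

```text
59.0 59.1 0.02 [1.4, -1.1, -0.0] 0.0148
55.0 55.1 -0.02 [3.4, -0.4, -0.7] 0.0153
51.0 51.2 0.13 [3.7, -1.3, -1.7] 0.0151
47.0 47.2 0.08 [5.3, -1.7, -1.2] 0.0152
43.0 43.1 0.14 [5.2, -1.8, -1.3] 0.015
39.0 39.1 0.1 [4.9, -1.5, -1.0] 0.0148
35.0 35.1 0.16 [3.9, -2.0, 0.3] 0.0148
31.0 31.1 0.21 [5.0, -2.5, -0.4] 0.0149
27.0 27.1 0.18 [4.1, -2.7, -0.0] 0.0153
23.0 23.1 0.19 [5.0, -2.8, 0.1] 0.015
19.0 19.1 0.13 [3.9, -2.9, -0.5] 0.0149
15.0 15.1 0.17 [3.2, -3.0, -0.3] 0.0145
11.0 11.1 0.12 [3.5, -4.7, 0.9] 0.0149
7.0 7.1 0.13 [3.4, -4.0, 1.1] 0.0148
3.0 3.1 0.14 [3.5, -4.2, 2.5] 0.0146
-1.0 -0.9 0.11 [2.3, -3.9, 3.3] 0.0149
-5.0 -4.9 0.18 [2.4, -4.7, 2.8] 0.0149
-9.0 -8.9 0.12 [1.0, -4.2, 4.1] 0.0148
-13.0 -12.9 0.13 [0.4, -5.2, 4.3] 0.0147
-17.0 -16.9 0.13 [0.1, -4.9, 5.1] 0.0149
-21.0 -20.9 0.18 [0.8, -5.6, 5.0] 0.0145
-25.0 -24.8 0.63 [0.6, -4.6, 5.1] 0.0149
[0.65996088 0.10908797 0.10068631] 68.45
```

```bash
python3 - <<'E'
from h import *
c=np.array([.66062,.10973,sense()['position'][2]])
tgt=-25.
for _ in range(4):
    tgt-=2; move_l(c,down(np.radians(tgt)),feed=.05);sleep(.1); s=sense()
    act=np.degrees(np.arctan2(s['tcp_rot'][1,1],s['tcp_rot'][0,1]))
    print(tgt,round(act,1),s['ft_torque'].round(2),s['wrist_force'].round(1))
    if abs(s['ft_torque'][2])>1.3: break
command_gripper(.045); sleep(.2)
p=sense()['position'];move_l(p+[0,0,.12],feed=.1)
movep([.45,-.30,.28],down(np.radians(-30)))
im,d=snap('top','top4');P=cloud('top',d);Z=P[...,2];X,Y=P[...,0],P[...,1]
def Rr(n,m):
    for o in rect(P,m,d): print(n,o[0].round(4),'L %.1f W %.1f ang %.1f top %.4f n %d'%o[1:])
Rr('key',(Z>.095)&(Z<.125)&(abs(X-.66)<.06)&(abs(Y-.11)<.06))
Rr('probe',(Z>.135)&(Z<.17)&(X<.53)&(X>.4)&(Y>.28)&(Y<.42))
Rr('flange',(Z>.08)&(Z<.09)&(X<.53)&(X>.4)&(Y>.28)&(Y<.42))
Rr('shaft',(Z>.058)&(Z<.072)&(abs(X-.6)<.16)&((Y>.085)|(Y<-.11))&(Y<.15)&(Y>-.17))
for t in TILE:
    m=(abs(X-t[0])<.03)&(abs(Y-t[1])<.03)&(d>0);print('tile z',np.median(Z[m]).round(4))
print(sense()['time_s'])
E
```

```text
-27.0 -26.8 [-1.35 -0.08  0.75] [ 0.1 -4.7  4.6]
-29.0 -28.7 [-1.27 -0.16  0.83] [ 0.1 -5.   4.3]
-31.0 -30.6 [-1.3  -0.11  1.24] [ 0.1 -6.5  5.3]
-33.0 -32.8 [-1.29 -0.09  0.46] [ 0.7 -4.9  5.3]
key [0.6609 0.1097] L 84.1 W 16.7 ang 71.1 top 0.1115 n 388
probe [0.4759 0.3388] L 27.3 W 27.0 ang -62.1 top 0.1512 n 241
flange [0.4761 0.3388] L 49.5 W 46.7 ang 28.0 top 0.0859 n 271
shaft [0.6499 0.1138] L 31.8 W 8.8 ang 69.4 top 0.0709 n 74
shaft [ 0.6367 -0.1385] L 15.8 W 15.7 ang 50.8 top 0.0659 n 65
shaft [0.5616 0.1193] L 16.1 W 16.0 ang 37.8 top 0.0652 n 65
shaft [ 0.5377 -0.129 ] L 16.2 W 15.6 ang -55.7 top 0.0653 n 66
tile z 0.0375
tile z 0.0317
tile z 0.04
tile z 0.0373
73.55
```

View pics/top4.png

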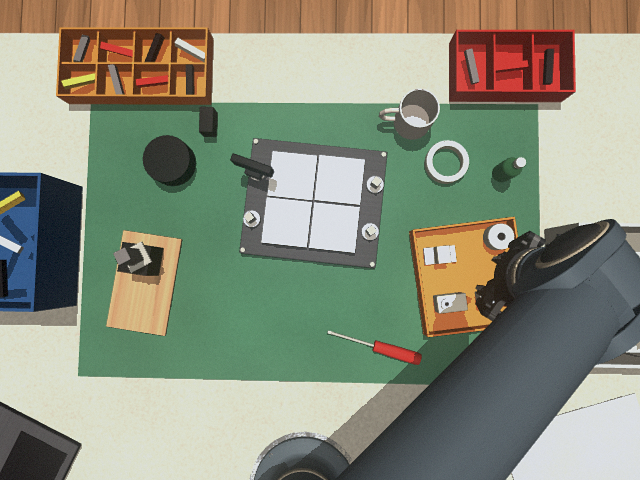

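Tile1 is down at 31.7 mm, its lowest position, and the key is home with its bar top at 111 mm. The probe at (135,258) has turned and shifted about 7 mm, evidently brushed during the key pick, and it still hangs in the well. I check its tilt from the side, and the tray with the arm out of the way.

```bash
python3 - <<'E'
from h import *
im,d=snap('side','side3')
a=cv2.resize(im[155:225,225:325,::-1],(800,560)[:2],interpolation=cv2.INTER_CUBIC);cv2.imwrite('pics/s3c.png',a)
movep([.45,.10,.35],down(np.radians(10)))
im,d=snap('top','top5');P=cloud('top',d);Z=P[...,2];X,Y=P[...,0],P[...,1]
L=(P[...,:2]-TRAY)@TC
for o in rect(P,(Z>.02)&(Z<.08)&(abs(L[...,0])<.1)&(abs(L[...,1])<.095),d): print('tray',o[0].round(4),'L %.1f W %.1f ang %.1f top %.4f n %d'%o[1:])
E
```

```text
tray [ 0.5302 -0.3925] L 52.9 W 49.4 ang 8.8 top 0.0430 n 596
tray [ 0.4919 -0.2774] L 35.9 W 26.8 ang 5.5 top 0.0485 n 273
tray [ 0.4063 -0.3867] L 71.8 W 30.4 ang -82.1 top 0.0428 n 582
tray [ 0.3933 -0.2949] L 61.0 W 36.7 ang -81.9 top 0.0458 n 576
```

View pics/s3c.png

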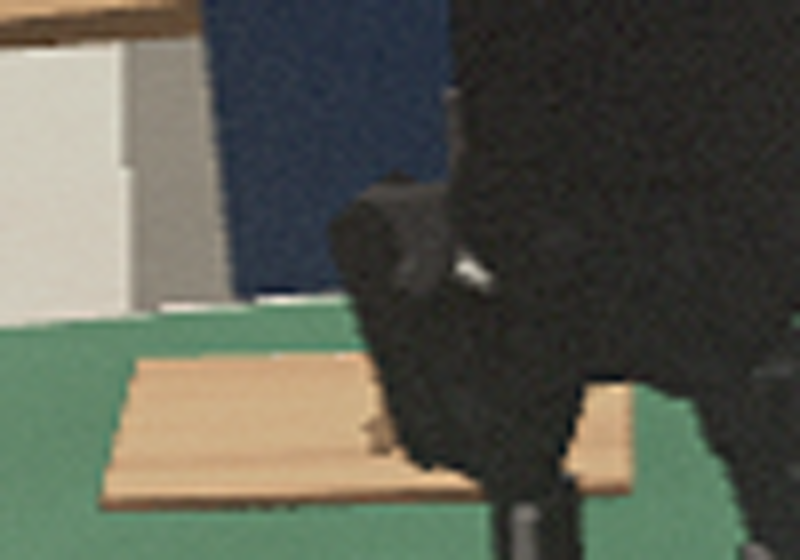

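All four prints lie in the tray. The key must have brushed the probe while being carried past. I slide the probe back to the middle of its mouth without lifting it, and check again.

```bash
python3 - <<'E'
from h import *
xy=np.array([.4760,.3388]);R=down(near(np.radians(28),xy))
command_gripper(.055,20)
movep(np.r_[xy,.25],R)
hit=move_l(np.r_[xy,.118],feed=.1,until_force=5)
print(hit,sense()['position'])
if not hit:
    command_gripper(0,20);s=sense();z=s['position'][2];print(s['finger_gap'],s['wrist_force'])
    q=np.array([.4728,.3453])
    move_l(np.r_[q,.118],feed=.02);s=sense();print(s['position'],s['wrist_force'])
    command_gripper(.055)
p=sense()['position'];move_l(np.r_[p[:2],.26],feed=.1)
movep([.45,-.10,.35],down(np.radians(-10)))
im,d=snap('top','top6');P=cloud('top',d);Z=P[...,2];X,Y=P[...,0],P[...,1]
def Rr(n,m):
    for o in rect(P,m,d): print(n,o[0].round(4),'L %.1f W %.1f ang %.1f top %.4f n %d'%o[1:])
Rr('key',(Z>.095)&(Z<.125)&(abs(X-.66)<.06)&(abs(Y-.11)<.06))
Rr('probe',(Z>.135)&(Z<.17)&(X<.53)&(X>.4)&(Y>.28)&(Y<.42))
Rr('flange',(Z>.08)&(Z<.09)&(X<.53)&(X>.4)&(Y>.28)&(Y<.42))
for t in TILE[:2]:
    m=(abs(X-t[0])<.03)&(abs(Y-t[1])<.03)&(d>0);print('tile z',np.median(Z[m]).round(4))
im,d=snap('side','side4')
cv2.imwrite('pics/s4c.png',cv2.resize(im[140:300,220:430,::-1],(788,600),interpolation=cv2.INTER_CUBIC))
print(sense()['time_s'])
E
```

```text
False [0.4763962  0.33909577 0.11867538]
0.025815496139592668 [-0.62373223 -0.41838533  3.06783259]
[0.47324969 0.34580419 0.11850107] [ 0.7630097  -1.20499243  5.96964169]
key [0.6609 0.1096] L 84.2 W 16.3 ang 71.0 top 0.1116 n 384
probe [0.4737 0.3459] L 27.9 W 25.9 ang -61.3 top 0.1508 n 247
flange [0.4738 0.3453] L 47.3 W 46.7 ang -63.2 top 0.0858 n 278
tile z 0.0375
tile z 0.0317
82.4917
```

View pics/s4c.png

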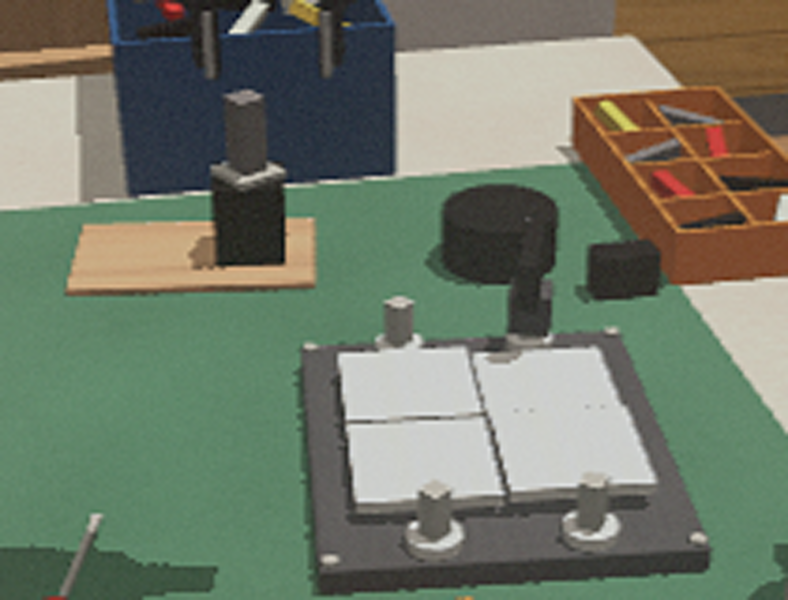

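The probe stands upright at (245,130), centred on its stand, and the key is on the far-left shaft at (530,280). Everything else is in place, so I hand the job in.

```bash
python3 -c "
from rig import *
print(finish_job())"
```

```text
the job is handed in; nothing more can be done
None
```

The job is handed in with no result reported back: all four prints are in the tray, the far-left tile probed highest (41.6 mm) and is now turned down to its stop with the key left on its shaft, and the probe hangs upright in its stand, though the key brushed it about 7 mm off centre in transit and I slid it back after the turning.

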